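# Empty the tipping catch tray into the tote

### The arm

A 6-joint arm with a two-finger parallel gripper is mounted at the origin on a cart in front of the work surface, level with it; the furniture and walls round the work are solid. World frame = base frame: x ahead of the robot, y to its left, z up, the work surface at z = 0. Lengths are in mm, angles in rad, forces in N, time in s.
With the tool pointing down it reaches from about 350 to 875 mm from the base axis. Payload 4.2 kg.
Tool frame: the origin (TCP) lies at the very end of the fingers, on their centre line; the grasp point (between the pads) lies 19 mm behind it; z points along the fingers, y is the line along which they close (so a half turn about z gives the same grasp; the last joint's range is limited). The gripper opens to 85 mm and grips with 20 to 120 N. Pads are 22 mm wide; open, the fingers measure 114 mm over their backs; the gripper's body (76 mm by 85 mm) begins 54 mm behind the grasp point. The pads swing forward as they close: fully open they stand 13 mm farther back than shut.
Start: joints at [1.546, 0.385, 0.008, 0, -1.194, -0.259], TCP at [174.971, 599.987, 231.312] pointing down, gripper open.
Joint ranges: [-3.14, 3.14], [-1.21, 2.06], [-1.07, 1.41], [-3.16, 2.05], [-2.99, -0.16], [-3.1, 3.1]. Speed limits (rad/s): [2.79, 2.79, 3.14, 3.14, 3.14, 3.14].

### API

Orientations are given as a unit quaternion [x, y, z, w].
In Python, from bench import read_state, get_image, get_calibration, job_done gives the robot as it stands.
- The arm moves only by the shell command python3 -m creep 'ROWS'. ROWS is a JSON object of lists of equal length, an entry for each row: "translation": the shift along the world's x, y, z in cm, a list of three; "delta_rot": the turn, a rotation vector about the world's x, y, z in degrees, a list of three; "hand": the finger opening in cm, from 0 to 8.54. A call has 1 to 8 rows; each row is the pose to reach, as a shift and turn from the pose commanded when the call began; what a row does not reach only later rows make up. A row lasts 1/8 s, in which the tool goes at most 62.5 mm and 10.7 degrees, less where a joint would pass 70% of its speed; a pose out of reach is approached as far as the arm can. A call with a gripper value outside its range is refused whole. The fingers move at their own pace and stop on an object; the grip force is fixed at half the most. Time passes only in rows, so rows that repeat a pose let the fingers close. It gives the time, the measured TCP pose, the force, the opening and the grip force at its end, in the units of the state.
- read_state(): the state, without advancing time (a new reading comes with each control period).
- get_image(name): name is "side" or "top" or "wrist"; returns (picture, depth): 384x512x3 uint8, red, green, blue; 384x512 float32, mm along the optical axis (not along the pixel's ray), 0 where there is no reading.
- get_calibration(name): a dict with "intrinsics" (3x3 intrinsics, pixels), "xyz" and "attitude" of the camera in the world. Camera axes: x right, y down, z forward; pixel columns grow to the right and rows downward; lengths in mm; the calibration is good to about 2 mm. A picture is of the moment at which its call begins: read the wrist's pose just before it. get_calibration takes no time and is no camera call; for the wrist camera it gives the pose at the moment of the call.
- job_done(): hands the job in; it is judged then, once.
The state is a dict: "clock": time; "joints": joint angles; "joint_vel": joint speeds; "joint_efforts": joint torques, N m; "position": TCP position; "ee_rot": TCP orientation; "contact_force": force on the tool from outside, world axes, zero at the start; "wrist_torque": the same for the moment, N m; "gripper_width": finger opening in mm; "grasp_force": force on a finger pad.
Only numpy, scipy, OpenCV 4.12 (cv2) and the standard library are available. Lean on these libraries where they do the work, as an engineer would, in place of code of your own. Each camera call takes 0.05 s, during which the arm holds its last target. There are 200 camera calls.

### The job

Empty the press's catch tray: slide the grey tote in under the tray's open lip, between the stand's rails and fully home against its stop, then tip the tray by its rear handle so that all three finished gears slide into the tote. Don't touch the oiled gears with the fingers; lower the tray gently back onto its rest, without letting it drop, and leave the tote docked with the gears in it. Leave the oil can, the small nozzle bottle and the lidded tub where they are.

Things in the scene. Friction and masses are not known exactly. Their poses are not given: they have to be found in the camera images.
- stand: Fixed grey angle-iron stand of the catch tray; place and yaw vary. Origin on the bench under the middle of the tray's width; z up, x across, -y is the way the tray discharges. Two rails on the bench, 30 mm high, inner faces at x = +-99 mm, run from y = 110 to -140 mm, then flare to x = +-115 at y = -165. Feet reach x = +-123; two uprights at x = +-97, y = -35 mm, 144 mm high, bear the pivot.
- tote_home (a point): Bench-level point at (0, -133, 0) mm in the stand's frame: the tote's origin lies here when it is fully home. The stop is a bar across between the rails, z 6 to 30 mm, whose outer face is at stand y = -64 mm; the tote's body (below its rim) meets it.
- tray (a joint): Tip angle of the steel tray, rad: 0 level on its rest, grows to a stop at 0.95 as the rear handle rises and the open lip dips; falls back if let go. Hinge axis along the stand's x through stand point (0, -40, 125) mm. Inside 151 mm wide; floor at 130 mm height from the rear wall (stand y = 100 mm) to the lip; walls 40 mm high. The gears start to slide at 0.27 to 0.42 rad.
- tray_handle (a point): Middle of the tray's rear handle: round rubber grip 14 mm thick, 74 mm long, along the stand's x. At angle 0 at stand point (0, 135, 190) mm, 35 mm behind the rear wall and 20 mm above it, so it can be pinched from above, fingers closing along the stand's y. It turns with the tray: 175 mm in y and 65 mm in z from the hinge axis at angle 0.
- tray_lip (a point): Middle of the tray's open front edge, floor level; turns with the tray, at angle 0 at stand point (0, -120, 130) mm.
- tote: Loose, empty, open grey plastic tote, 0.35 kg. Origin under its centre. Rim 200 mm along its x, 150 mm along its y, 70 mm high; body below the rim 188 x 138 mm, inside 180 x 130, floor 4 mm. The rim is 10 mm wide and 8 deep all round; its long sides, at y = +-70 mm, can be pinched from above. It docks with its +y long side against the stop, x along the stand's x; starts within 0.5 rad.
- gear_1: One of three alike steel spur gears lying flat in the tray, 60 mm in diameter, 12 mm thick with a 27 mm hub on top (20 mm in all). Origin at the centre of its underside, z along its axis.
- gear_2: One of three alike steel spur gears lying flat in the tray, 60 mm in diameter, 12 mm thick with a 27 mm hub on top (20 mm in all). Origin at the centre of its underside, z along its axis.
- gear_3: One of three alike steel spur gears lying flat in the tray, 60 mm in diameter, 12 mm thick with a 27 mm hub on top (20 mm in all). Origin at the centre of its underside, z along its axis.
- oil_can: Bystander: red oil can with a pale spout, 60 mm in diameter, 130 mm high, beyond the stand. Origin under its centre.
- flux_bottle: Bystander: small blue bottle with a white nozzle, 52 mm in diameter, 137 mm high, near the robot. Origin under its centre.
- lidded_tub: Bystander: tub with a lid, 89 mm in diameter, 50 mm high, at the near right of the bench. Origin under its centre.

How it is judged (in metres and radians):
On the way, in this order (a step that is already met when the one before it is completed fails the run):
1. the tote stands home: between the rails, against the stop, with the tray still level and the gears in it (y of tote in the frame of stand between -0.145 and -0.125 m and x of tote in the frame of stand between -0.012 and 0.012 m and angle between the x axis of tote and the x axis of stand, either way round below 0.15 rad and height (world z) of tote below 0.008 m and angle between tote's own z axis and vertical below 0.1 rad and value of joint tray below 0.05 rad and height (world z) of each of gear_1, gear_2, gear_3 above 0.12 m), for 0.2 s.
2. the tray is tipped and all three gears are in the tote (value of joint tray above 0.1 rad and x of gear_1 in the frame of tote between -0.094 and 0.094 m and y of gear_1 in the frame of tote between -0.069 and 0.069 m and z of gear_1 in the frame of tote between -0.002 and 0.066 m and x of gear_2 in the frame of tote between -0.094 and 0.094 m and y of gear_2 in the frame of tote between -0.069 and 0.069 m and z of gear_2 in the frame of tote between -0.002 and 0.066 m and x of gear_3 in the frame of tote between -0.094 and 0.094 m and y of gear_3 in the frame of tote between -0.069 and 0.069 m and z of gear_3 in the frame of tote between -0.002 and 0.066 m), for 0.1 s.
At the end, for the whole second after the job is handed in: All three gears lie at rest inside the tote, below its rim; the tote stands flat in its dock between the rails, within 12 mm of fully home against the stop and square to the stand (0.15 rad); the tray is back level on its rest (angle under 0.03 rad) (y of tote in the frame of stand between -0.145 and -0.125 m and x of tote in the frame of stand between -0.012 and 0.012 m and angle between the x axis of tote and the x axis of stand, either way round below 0.15 rad and height (world z) of tote below 0.008 m and angle between tote's own z axis and vertical below 0.1 rad and x of gear_1 in the frame of tote between -0.094 and 0.094 m and y of gear_1 in the frame of tote between -0.069 and 0.069 m and z of gear_1 in the frame of tote between -0.002 and 0.066 m and x of gear_2 in the frame of tote between -0.094 and 0.094 m and y of gear_2 in the frame of tote between -0.069 and 0.069 m and z of gear_2 in the frame of tote between -0.002 and 0.066 m and x of gear_3 in the frame of tote between -0.094 and 0.094 m and y of gear_3 in the frame of tote between -0.069 and 0.069 m and z of gear_3 in the frame of tote between -0.002 and 0.066 m and linear speed of each of gear_1, gear_2, gear_3, tote below 0.03 m/s and value of joint tray below 0.03 rad); the robot touches nothing.
It fails at once if a gear is touched with the fingers (contact force between the fingers and gear_1 above 1 N or contact force between the fingers and gear_2 above 1 N or contact force between the fingers and gear_3 above 1 N).
It fails at once if the tray is let drop (falls back faster than 2.5 rad/s) (velocity of joint tray below -2.5 rad/s).
It fails at once if the oil can, the small nozzle bottle or the lidded tub is moved by more than 30 mm (distance of any of oil_can, flux_bottle, lidded_tub from where it was at the start of the episode above 0.03 m).
It also fails if it takes over 58 s, if anything falls off the work surface, if the arm or the gripper's body presses on something with over 40 N, if the wrist force passes 120 N, or if a joint passes its speed limit or range.

## Working session

There is one attempt and no reset: what is moved stays moved. The work goes in short steps, Python scripts to look and compute and a shell command to move; the robot and the scene stay as the last step left them, time stands still between calls to the robot, and variables do not carry over. Pictures are saved under pics/ and viewed, at most 10 in all, crops included, and the job is handed in when it is done.

```bash
mkdir -p pics
cat > h.py <<'E'
import numpy as np, cv2
from bench import *
from scipy.spatial.transform import Rotation as R
def cam(n):
    c=get_calibration(n); a=np.array(c["attitude"],float)
    M=R.from_quat(a).as_matrix() if a.size==4 else a.reshape(3,3)
    return np.array(c["intrinsics"]).reshape(3,3),np.array(c["xyz"],float),M
def cloud(n):
    K,t,M=cam(n); im,d=get_image(n)
    v,u=np.mgrid[:384,:512]
    p=np.stack([(u-K[0,2])/K[0,0]*d,(v-K[1,2])/K[1,1]*d,d],-1)@M.T+t
    p[d<=0]=np.nan
    return im,d,p
E
python3 - <<'E'
from h import *
for n in("top","side"):
    im,d,p=cloud(n); np.savez(f"{n}.npz",im=im,d=d,p=p)
    cv2.imwrite(f"pics/{n}.png",im[...,::-1]); print(n,get_calibration(n),(d>0).mean())
a=np.hstack([np.load(f"{n}.npz")["im"] for n in("top","side")])
cv2.imwrite("pics/both.png",cv2.resize(a,(800,300))[...,::-1])
print(read_state())
E
```

```text
top {'intrinsics': array([[430.69205373,   0.        , 255.76307028],
       [  0.        , 430.69205373, 190.2289313 ],
       [  0.        ,   0.        ,   1.        ]]), 'xyz': array([ 278.58280178,   -2.8536086 , 1563.9843861 ]), 'attitude': array([ 0.71050891, -0.69818808,  0.06029089, -0.06383966])} 0.995849609375
side {'intrinsics': array([[415.61118585,   0.        , 261.12454068],
       [  0.        , 415.61118585, 193.06594168],
       [  0.        ,   0.        ,   1.        ]]), 'xyz': array([ -73.814452  , -912.89919405, 1032.93985176]), 'attitude': array([ 0.85773385, -0.27601356,  0.12456157, -0.41544382])} 0.9167836507161459
{'clock': 0.1, 'joints': array([ 1.54559719e+00,  3.85449420e-01,  6.77104944e-03, -4.03567789e-04,
       -1.19398497e+00, -2.58610586e-01]), 'joint_vel': array([-0.00060761,  0.00033858,  0.0026917 ,  0.00211954, -0.00040966,
       -0.00063801]), 'joint_efforts': array([ 2.07749003e-04, -3.93317628e+01,  1.88929582e+01,  4.19783637e+00,
       -2.54195380e-03,  2.28903957e-06]), 'position': array([174.84934644, 599.51090872, 230.35723314]), 'ee_rot': array([ 9.89937412e-01, -1.41502697e-01, -7.75838417e-05,  9.48994018e-04]), 'contact_force': array([-0.12386883,  0.0021762 , -0.9938294 ]), 'wrist_torque': array([0.00041847, 0.00018855, 0.02962333]), 'grasp_force': 0.0, 'gripper_width': 85.27811398834906}
```

View pics/top.png

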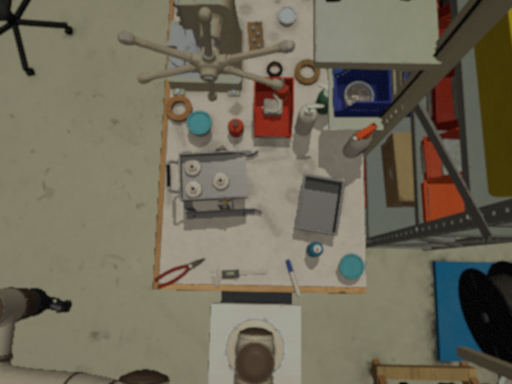

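View pics/side.png

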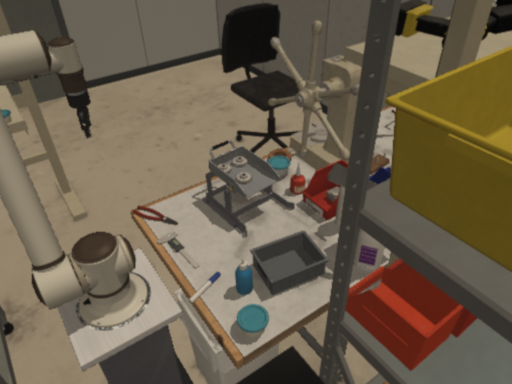

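The top view shows the tray and stand at about (215,180) with the handle at (170,178), discharging to image right (world −y). The tote is at (320,205), the bottle at (315,250), the tub at (351,266) and the oil can at (235,128). The side view agrees.

Run:
```python
from h import *
f=np.load("top.npz"); im,p=f["im"],f["p"]
def reg(u0,v0,u1,v1,z0,z1):
    m=np.zeros((384,512),bool); m[v0:v1,u0:u1]=1
    return m&(p[...,2]>z0)&(p[...,2]<z1)
def rect(name,m):
    q=p[m][:,:2].astype(np.float32)
    n,l,st,c=cv2.connectedComponentsWithStats(m.astype(np.uint8))
    k=1+np.argmax(st[1:,4]); q=p[l==k]
    r=cv2.minAreaRect(q[:,:2].astype(np.float32)); print(name,len(q),np.round(r[0],1),np.round(r[1],1),round(r[2],1),"z",np.round(np.nanpercentile(q[:,2],[5,50,95]),1))
    return q
rect("tote all",reg(285,165,350,245,-20+30,90))
rect("tote rim",reg(285,165,350,245,58,85))
rect("tray walls+handle",reg(160,140,252,225,115,215))
rect("trayrim",reg(160,140,252,225,160,180))
q=rect("tray floor",reg(178,140,252,210,122,138))
q=rect("handle",reg(160,150,180,205,150,215))
print(np.round(q[np.argsort(q[:,2])][::max(1,len(q)//12)]))
rect("rails",reg(165,140,270,222,15,45))
for n,(u,v) in dict(g1=(192,168),g2=(194,189),g3=(221,181)).items():print(n,np.round(p[v-1:v+2,u-1:u+2].reshape(-1,3).mean(0)))
rect("bottle",reg(300,238,330,262,20,150)); rect("tub",reg(335,250,368,282,20,80)); rect("can",reg(225,115,248,140,20,150))
m=reg(110,0,300,140,160,900); q=p[m]; print("press",q.min(0),q.max(0))
print("wheel handles near", np.round(p[45:80,270:290][p[45:80,270:290][...,2]>100].mean(0)), np.round(np.nanmin(p[m][:,0])))
q=p[reg(340,0,500,240,60,1400)]; print("shelf y max",np.nanmax(q[:,1]), np.nanmin(q[:,2]))
c=cv2.resize(im[130:240,150:360],None,fx=3.8,fy=3.8,interpolation=cv2.INTER_CUBIC); cv2.imwrite("pics/crop.png",c[...,::-1])
```

```text
tote all 805 [ 499.1 -217.6] [150.2 200. ] 80.9 z [17.5 67.8 74.2]
tote rim 583 [ 499.1 -217.6] [150.2 200. ] 80.9 z [62.5 69.5 74.7]
tray walls+handle 3646 [574.9 170.2] [216.5 261.3] 4.1 z [124.8 132.8 175.5]
trayrim 336 [574.5 176.8] [160.9 214. ] 4.1 z [161.9 171.  176.9]
tray floor 2054 [581.1 150.6] [146.4 220.9] 4.2 z [125.  129.8 135.2]
handle 235 [568.9 279.9] [155.8  41. ] 3.3 z [167.2 189.3 199.8]
[[515. 267. 157.]
 [600. 266. 169.]
 [583. 262. 171.]
 [613. 279. 173.]
 [612. 286. 175.]
 [514. 280. 179.]
 [565. 300. 188.]
 [578. 297. 192.]
 [537. 298. 193.]
 [580. 300. 195.]
 [600. 300. 196.]
 [553. 294. 198.]
 [543. 290. 200.]]
rails 145 [481.8 124.1] [ 25.2 273.4] 1.9 z [18.1 28.9 38.4]
g1 [602. 222. 151.]
g2 [530. 213. 149.]
g3 [559. 123. 150.]
bottle 208 [ 341.1 -198.2] [50.2 50.2] 85.9 z [ 41.1  88.5 121.1]
tub 529 [ 285.4 -329.2] [85.4 88.9] 1.7 z [41.5 47.4 53.4]
can 240 [781.5  87.6] [59.1 54.2] 88.4 z [30.5 62.9 98.7]
press [ 787.58806429 -136.51559307  160.28432572] [1128.57089516  399.9320168   628.01398505]
wheel handles near [889. -59. 373.] 788.0
shelf y max -183.37264292313142 60.21307409886845
```

View pics/crop.png

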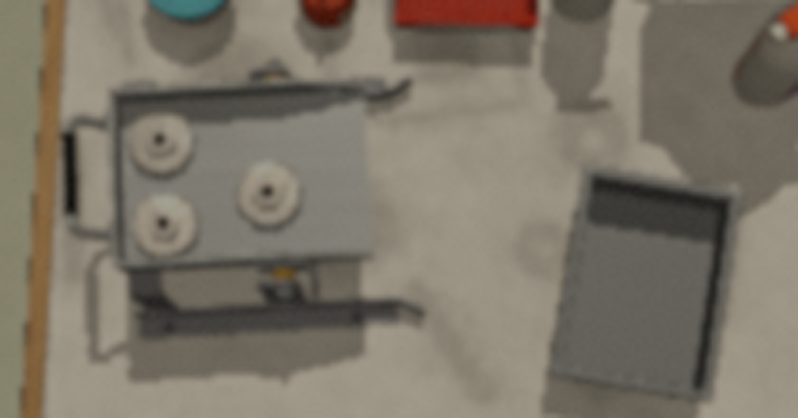

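```bash
A='[22.5,-48,0]'; 
python3 -m creep '{"translation":[[22.5,-48,0],[22.5,-48,0],[22.5,-48,0],[22.5,-48,0],[22.5,-48,0],[22.5,-48,0],[22.5,-48,0],[22.5,-48,0]],"delta_rot":[[0,0,0],[0,0,0],[0,0,0],[0,0,0],[0,0,0],[0,0,0],[0,0,0],[0,0,0]],"hand":[8.5,8.5,8.5,8.5,8.5,8.5,8.5,8.5]}'
python3 - <<'E'
from h import *
f=np.load("top.npz"); im,p=f["im"],f["p"]
th=np.radians(4.1); Rm=np.array([[np.cos(th),-np.sin(th)],[np.sin(th),np.cos(th)]])
s=(p[...,:2]-[576.7,160])@Rm; z=p[...,2]
m=(abs(z-30)<9)&(abs(s[...,0])<135)&(abs(s[...,1])<180)
for y in range(-170,120,20):
    r=m&(abs(s[...,1]-y)<10)
    a=s[...,0][r&(s[...,0]<-85)];b=s[...,0][r&(s[...,0]>85)]
    print(y,len(a),np.round(np.percentile(a,[5,50,95]),1) if len(a) else '',len(b),np.round(np.percentile(b,[5,50,95]),1) if len(b) else '')
r=(z>160)&(z<182)&(abs(s[...,0])<100)&(s[...,1]<85)&(s[...,1]>-110)
for g in(-1,1):
    a=s[r&(s[...,0]*g>55)]; print("wall",g,len(a),np.median(a[:,0]),np.polyfit(a[:,1],a[:,0],1))
r=(abs(z-130)<8)&(abs(s[...,0])<60)&(s[...,1]<-60); print("lip y",np.percentile(s[...,1][r],[0,1]), "z",np.median(z[r]))
r=(z>183)&(z<206)&(abs(s[...,0])<60)&(s[...,1]>115)&(s[...,1]<160); a=s[r];print("grip",len(a),a.min(0),a.max(0),np.median(a,0),np.polyfit(a[:,0],a[:,1],1))
for n in("top","side"):
    q=np.load(n+".npz")["p"].reshape(-1,3); q=q[(q[:,0]>300)&(q[:,0]<650)&(q[:,1]<-330)&(q[:,2]>60)&(q[:,1]>-600)]; print(n,len(q),np.nanpercentile(q[:,1],[90,99,100]) if len(q) else '')
E
```

```text
clock: 1.1
position: [387.4, 145.3, 231.4]
ee_rot: [0.99, -0.141, 0.0, -0.0]
contact_force: [1.1, 1.3, -0.1]
gripper_width: 85.0
grasp_force: 0.0
-170 2 [-113.6 -113.2 -112.8] 2 [111.3 112.6 113.9]
-150 9 [-111.8 -105.2 -101.9] 10 [100.8 104.6 110.6]
-130 9 [-104.  -103.4 -100.6] 8 [ 97.5  99.4 100.3]
-110 7 [-103.2 -102.8 -100.3] 0 
-90 5 [-102.  -101.5 -101.4] 0 
-70 14 [-103.9 -100.6  -87.8] 0 
-50 13 [-103.8 -100.2  -98.1] 0 
-30 8 [-102.5 -101.8  -99.5] 0 
-10 11 [-104.2 -101.8 -100.9] 0 
10 8 [-103.9 -103.  -100. ] 0 
30 6 [-103.1 -102.4 -102.1] 0 
50 7 [-104.9 -102.1 -101.1] 0 
70 12 [-104.7 -102.2  -99.9] 0 
90 10 [-103.3 -102.2  -99.6] 0 
110 3 [-104.5 -103.2 -101.7] 0 
wall -1 94 -78.60100591049363 [-6.15270319e-03 -7.81551843e+01]
wall 1 104 74.9338011304884 [-2.55269104e-03  7.51960075e+01]
lip y [-120.32220209 -119.58836856] z 129.7609718676955
grip 133 [-55.644886  121.0587918] [ 52.44900421 140.93340727] [ -4.75913141 132.67701962] [4.91682474e-03 1.33033311e+02]
top 9823 [-504.36104363 -500.07064231 -497.68503107]
side 17765 [-520.38359159 -509.6572268  -503.66149317]
```

```bash
python3 -m creep '{"translation":[[9.8,-43,-6],[9.8,-43,-6],[9.8,-43,-6],[9.8,-43,-6],[9.8,-43,-6],[9.8,-43,-6],[9.8,-43,-6],[9.8,-43,-6]],"delta_rot":[[0,0,7.2],[0,0,7.2],[0,0,7.2],[0,0,7.2],[0,0,7.2],[0,0,7.2],[0,0,7.2],[0,0,7.2]],"hand":[8.5,8.5,8.5,8.5,8.5,8.5,8.5,8.5]}'
python3 - <<'E'
from h import *
im,d,p=cloud("wrist"); print(read_state()["position"])
cv2.imwrite("pics/w1.png",im[...,::-1])
m=(abs(p[...,2]-70)<8)&(abs(p[...,0]-499)<140)&(abs(p[...,1]+217)<130)
q=p[m][:,:2].astype(np.float32); print(len(q),np.median(p[m][:,2]),cv2.minAreaRect(q))
# -y rim edge line
a=np.radians(-9.1); s=(p[...,:2]-[499.1,-217.6])@np.array([[np.cos(a),-np.sin(a)],[np.sin(a),np.cos(a)]])
r=m&(abs(s[...,0])<40)&(s[...,1]<-50)
print(r.sum(), np.percentile(s[...,1][r],[2,50,98]) if r.sum() else '')
E
```

```text
clock: 2.1
position: [484.7, -285.9, 169.3]
ee_rot: [0.997, -0.082, -0.001, -0.0]
contact_force: [-0.8, 0.2, -0.0]
gripper_width: 84.9
grasp_force: 0.0
[ 484.64035753 -284.94610808  169.64544228]
12670 70.51441200286446 ((478.039306640625, -216.45896911621094), (150.16650390625, 245.3486785888672), 80.9708251953125)
1281 [-77.1710892  -72.50653513 -67.42660643]
```

View pics/w1.png

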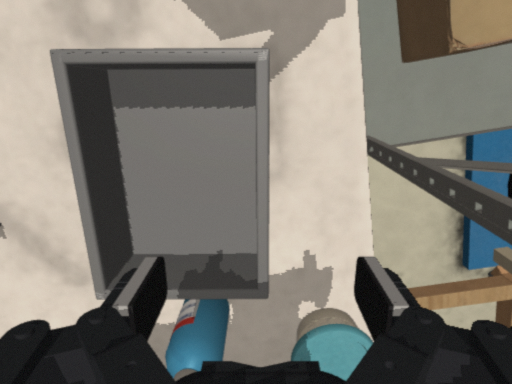

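```bash
python3 -m creep '{"translation":[[0.3,-0.25,-5],[0.3,-0.25,-10],[0.3,-0.25,-12.4],[0.3,-0.25,-12.4],[0.3,-0.25,-12.4],[0.3,-0.25,-12.4],[0.3,-0.25,-12.4],[0.3,-0.25,-12.4]],"delta_rot":[[0,0,0.3],[0,0,0.3],[0,0,0.3],[0,0,0.3],[0,0,0.3],[0,0,0.3],[0,0,0.3],[0,0,0.3]],"hand":[8.5,8.5,8.5,5,2,0,0,0]}'
python3 -m creep '{"translation":[[0,0,0],[0,0,0],[0,0,0]],"delta_rot":[[0,0,0],[0,0,0],[0,0,0]],"hand":[0,0,0]}'
```

```text
clock: 3.15
position: [489.1, -285.7, 48.8]
ee_rot: [0.997, -0.076, 0.001, 0.0]
contact_force: [0.4, 0.3, 6.5]
gripper_width: 8.8
grasp_force: 59.3
clock: 3.52
position: [489.1, -285.7, 48.8]
ee_rot: [0.997, -0.076, 0.001, 0.0]
contact_force: [-0.2, 0.0, 5.6]
gripper_width: 8.6
grasp_force: 59.3
```

```bash
python3 -m creep '{"translation":[[0,0,0.2],[1.8,2.2,0.2],[3.7,4.4,0.2],[5.5,6.6,0.2],[7.4,8.8,0.2],[9.3,11,0.2],[11.1,13.2,0.2],[11.1,13.2,0.2]],"delta_rot":[[0,0,0],[0,0,2.5],[0,0,5],[0,0,7.5],[0,0,10],[0,0,13.1],[0,0,13.1],[0,0,13.1]],"hand":[0,0,0,0,0,0,0,0]}'
python3 - <<'E'
from h import *
im,d,p=cloud("top"); s0=np.array([575.3,159.9]); th=np.radians(4.35)
Rm=np.array([[np.cos(th),-np.sin(th)],[np.sin(th),np.cos(th)]])
print(read_state()["position"],read_state()["contact_force"])
s=(p[...,:2]-s0)@Rm
m=(abs(p[...,2]-70)<9)&(abs(s[...,0])<125)&(s[...,1]<-150)&(s[...,1]>-340)
print(m.sum(),cv2.minAreaRect(s[m].astype(np.float32)))
cv2.imwrite("pics/t2.png",cv2.resize(im[130:260,150:360],None,fx=3.8,fy=3.8)[...,::-1])
E
```

```text
clock: 4.53
position: [600.8, -151.2, 48.9]
ee_rot: [0.999, 0.038, 0.001, -0.0]
contact_force: [1.2, 1.3, 0.6]
gripper_width: 8.4
grasp_force: 59.3
[ 600.0861305  -151.87615595   48.90408524] [ 0.0525257   1.06164994 -0.77994154]
159 ((-52.279029846191406, -261.4679870605469), (107.46613311767578, 92.4797134399414), 89.49658203125)
```

View pics/t2.png

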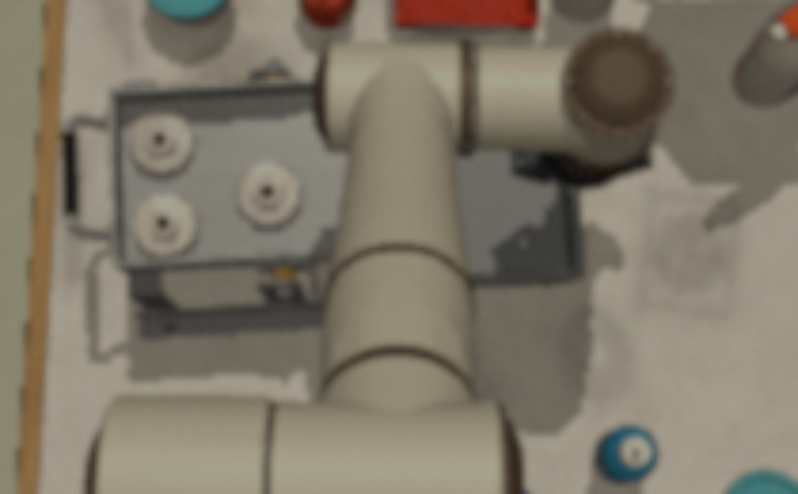

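```bash
python3 -m creep '{"translation":[[-0.2,1.5,0],[-0.3,3,0],[-0.4,4.5,0],[-0.5,6,0],[-0.6,7.5,0],[-0.7,8.8,0],[-0.8,9.7,0],[-0.8,9.7,0]],"delta_rot":[[0,0,0],[0,0,0],[0,0,0],[0,0,0],[0,0,0],[0,0,0],[0,0,0],[0,0,0]],"hand":[0,0,0,0,0,0,0,0]}'
python3 -m creep '{"translation":[[0,0.3,0],[-0.1,0.6,0],[-0.1,0.9,0],[-0.1,1.2,0],[-0.1,1.2,0],[-0.1,1.2,0]],"delta_rot":[[0,0,0],[0,0,0],[0,0,0],[0,0,0],[0,0,0],[0,0,0]],"hand":[0,0,0,0,0,0]}'
```

```text
clock: 5.58
position: [591.1, -55.0, 49.0]
ee_rot: [0.999, 0.038, -0.0, -0.0]
contact_force: [0.2, 1.6, -1.1]
gripper_width: 8.5
grasp_force: 59.0
clock: 6.32
position: [590.3, -44.1, 49.3]
ee_rot: [0.999, 0.038, 0.0, -0.0]
contact_force: [-0.2, -0.7, -0.6]
gripper_width: 8.5
grasp_force: 59.0
```

```bash
python3 -m creep '{"translation":[[0,0.2,0],[0,0.3,0],[0,0.4,0],[0,0.5,0],[0,0.5,0],[0,0.5,0]],"delta_rot":[[0,0,0],[0,0,0],[0,0,0],[0,0,0],[0,0,0],[0,0,0]],"hand":[0,0,0,0,0,0]}'
```

```text
clock: 7.08
position: [590.4, -43.5, 50.4]
ee_rot: [0.999, 0.038, -0.0, 0.002]
contact_force: [0.9, -17.3, 3.0]
gripper_width: 9.3
grasp_force: 59.0
```

```bash
python3 -m creep '{"translation":[[0,-0.3,0],[0,-0.4,-0.1],[0,-0.4,-0.1],[0,-0.4,-0.1],[0,-0.4,-0.1],[0,-0.4,5],[0,-2.4,11],[0,-4.4,17]],"delta_rot":[[0,0,0],[0,0,0],[0,0,0],[0,0,0],[0,0,0],[0,0,0],[0,0,0],[0,0,0]],"hand":[0,0,4,7,7,7,7,7]}'
python3 -m creep '{"translation":[[-10,-8,5],[-20,-8,8],[-20,-8,8],[-20,-8,8],[-20,-8,8]],"delta_rot":[[0,0,0],[0,0,0],[0,0,0],[0,0,0],[0,0,0]],"hand":[7,7,7,7,7]}'
python3 - <<'E'
from h import *
im,d,p=cloud("top"); s0=np.array([575.3,159.9]); th=np.radians(4.35)
Rm=np.array([[np.cos(th),-np.sin(th)],[np.sin(th),np.cos(th)]])
print(read_state()["position"])
s=(p[...,:2]-s0)@Rm
m=(abs(p[...,2]-70)<7)&(abs(s[...,0])<125)&(s[...,1]<-122)&(s[...,1]>-230)
print(m.sum(),cv2.minAreaRect(s[m].astype(np.float32)))
cv2.imwrite("pics/t3.png",cv2.resize(im[130:260,150:360],None,fx=3.8,fy=3.8)[...,::-1])
E
```

```text
clock: 8.07
position: [589.9, -82.6, 219.5]
ee_rot: [0.999, 0.038, -0.0, -0.0]
contact_force: [0.6, 0.2, -0.8]
gripper_width: 70.2
grasp_force: 0.0
clock: 8.7
position: [388.5, -163.1, 299.8]
ee_rot: [0.999, 0.037, 0.002, 0.0]
contact_force: [0.4, -0.2, 0.0]
gripper_width: 69.9
grasp_force: 0.0
[ 389.67191501 -162.74801289  298.89329719]
202 ((10.544052124023438, -165.37608337402344), (85.27022552490234, 178.0957794189453), 89.9559326171875)
```

View pics/t3.png

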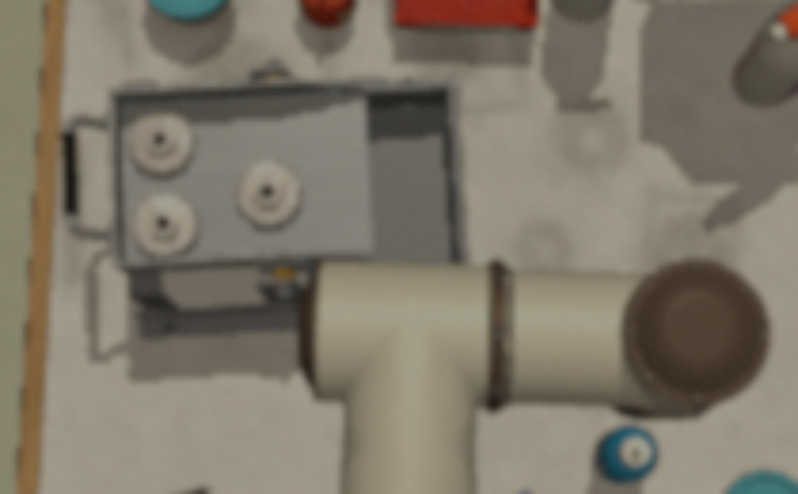

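Tote is home: stand x about −0.4 mm, y about −133 mm, and square to the stand.

```bash
python3 -m creep '{"translation":[[17.5,45.7,-4],[17.5,45.7,-4],[17.5,45.7,-4],[17.5,45.7,-4],[17.5,45.7,-4],[17.5,45.7,-4],[17.5,45.7,-4],[17.5,45.7,-4]],"delta_rot":[[0,0,0],[0,0,0],[0,0,0],[0,0,0],[0,0,0],[0,0,0],[0,0,0],[0,0,0]],"hand":[5.5,5.5,5.5,5.5,5.5,5.5,5.5,5.5]}'
python3 -m creep '{"translation":[[0,0,0],[0,0,0]],"delta_rot":[[0,0,0],[0,0,0]],"hand":[5.5,5.5]}'
python3 - <<'E'
from h import *
im,d,p=cloud("wrist"); s0=np.array([575.3,159.9]); th=np.radians(4.35)
Rm=np.array([[np.cos(th),-np.sin(th)],[np.sin(th),np.cos(th)]])
s=(p[...,:2]-s0)@Rm
print(read_state()["position"],(read_state()["position"][:2]-s0)@Rm,read_state()["ee_rot"])
cv2.imwrite("pics/w2.png",im[...,::-1])
m=(p[...,2]>185)&(p[...,2]<205)&(abs(s[...,0])<32)&(s[...,1]>115)&(s[...,1]<160)
a=s[m];print(len(a), np.percentile(a,[2,50,98],axis=0) if len(a) else '', np.percentile(p[...,2][m],[5,95]) if len(a) else '')
E
```

```text
clock: 9.75
position: [565.8, 297.8, 255.4]
ee_rot: [0.999, 0.039, -0.001, 0.001]
contact_force: [1.4, 0.2, -0.5]
gripper_width: 55.1
grasp_force: 0.0
clock: 10.0
position: [565.0, 294.8, 256.2]
ee_rot: [0.999, 0.038, -0.001, 0.001]
contact_force: [0.2, 0.2, 1.3]
gripper_width: 55.1
grasp_force: 0.0
[565.00003154 294.03107047 257.02768886] [-9.66025703e-02  1.34525923e+02] [ 9.99282107e-01  3.78760678e-02 -6.20504220e-04  5.36778534e-04]
1872 [[-30.51887491 126.07906942]
 [  1.82156946 132.77134374]
 [ 30.95923495 139.44406499]] [192.16599703 198.33820179]
```

View pics/w2.png

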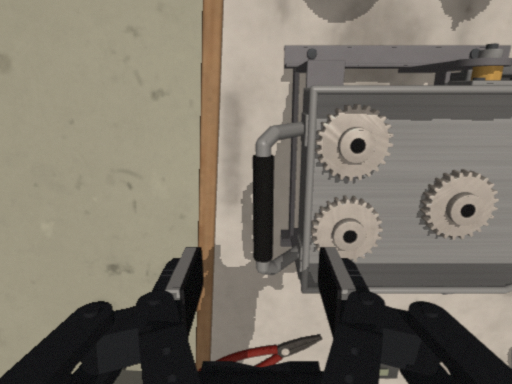

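The wrist view shows the grip at column 262, rows 155–262. The fingers straddle it, centred near column 260, and the wall is clear.

```bash
python3 -m creep '{"translation":[[0,-0.15,-4],[0,-0.15,-7],[0,-0.15,-8.6],[0,-0.15,-8.6],[0,-0.15,-8.6],[0,-0.15,-8.6],[0,-0.15,-8.6],[0,-0.15,-8.6]],"delta_rot":[[0,0,0],[0,0,0],[0,0,0],[0,0,0],[0,0,0],[0,0,0],[0,0,0],[0,0,0]],"hand":[5.5,5.5,5.5,4,2,0,0,0]}'
python3 -m creep '{"translation":[[0,0,0],[0,0,0]],"delta_rot":[[0,0,0],[0,0,0]],"hand":[0,0]}'
python3 - <<'E'
import numpy as np
# handle/TCP path; tool turns phi/2 about stand x
y0,z0=175,65; t=np.radians(4.35)
for f in np.arange(.1,.75,.1):
    c,s=np.cos(f),np.sin(f); hy,hz=y0*c-z0*s-y0,y0*s+z0*c-z0
    a=f/2; ty=hy+19*np.sin(a); tz=hz-19*np.cos(a)+19
    print(round(f,2),"trans cm",np.round([-np.sin(t)*ty/10,np.cos(t)*ty/10,tz/10],2),"rot deg",np.round(np.degrees(a)*np.array([np.cos(t),np.sin(t),0]),2))
E
```

```text
clock: 11.05
position: [566.0, 293.0, 173.8]
ee_rot: [0.999, 0.038, 0.001, -0.001]
contact_force: [-0.6, -1.5, 6.3]
gripper_width: 11.9
grasp_force: 58.9
clock: 11.3
position: [566.0, 293.0, 173.8]
ee_rot: [0.999, 0.038, 0.001, -0.001]
contact_force: [-0.4, -1.2, 5.7]
gripper_width: 12.3
grasp_force: 58.9
0.1 trans cm [ 0.05 -0.64  1.72] rot deg [2.86 0.22 0.  ]
0.2 trans cm [ 0.11 -1.45  3.36] rot deg [5.71 0.43 0.  ]
0.3 trans cm [ 0.18 -2.41  4.9 ] rot deg [8.57 0.65 0.  ]
0.4 trans cm [ 0.27 -3.52  6.34] rot deg [11.43  0.87  0.  ]
0.5 trans cm [ 0.36 -4.77  7.65] rot deg [14.28  1.09  0.  ]
0.6 trans cm [ 0.47 -6.15  8.83] rot deg [17.14  1.3   0.  ]
0.7 trans cm [ 0.58 -7.63  9.86] rot deg [20.    1.52  0.  ]
```

```bash
python3 -m creep '{"translation":[[0.02,-0.3,0.87],[0.05,-0.64,1.72],[0.08,-1.03,2.55],[0.11,-1.45,3.36],[0.13,-1.68,3.75],[0.14,-1.91,4.14],[0.16,-2.16,4.52],[0.18,-2.41,4.9]],"delta_rot":[[1.4,0.1,0],[2.9,0.2,0],[4.3,0.3,0],[5.7,0.4,0],[6.4,0.5,0],[7.1,0.5,0],[7.9,0.6,0],[8.6,0.7,0]],"hand":[0,0,0,0,0,0,0,0]}'
python3 -m creep '{"translation":[[0.01,-0.27,0.37],[0.04,-0.54,0.73],[0.06,-0.82,1.09],[0.09,-1.11,1.44],[0.09,-1.11,1.44]],"delta_rot":[[0.7,0,0],[1.4,0.1,0],[2.1,0.1,0],[2.8,0.2,0],[2.8,0.2,0]],"hand":[0,0,0,0,0]}'
python3 - <<'E'
from h import *
im,d=get_image("side"); cv2.imwrite("pics/s4.png",cv2.resize(im[120:320,170:370],None,fx=2.5,fy=2.5)[...,::-1])
E
```

```text
clock: 12.3
position: [567.6, 270.6, 220.7]
ee_rot: [0.996, 0.038, -0.002, -0.077]
contact_force: [2.5, 5.8, -4.0]
gripper_width: 11.6
grasp_force: 58.4
clock: 12.92
position: [568.5, 259.3, 235.8]
ee_rot: [0.994, 0.038, -0.003, -0.102]
contact_force: [2.0, 5.9, -1.6]
gripper_width: 11.8
grasp_force: 58.7
```

View pics/s4.png

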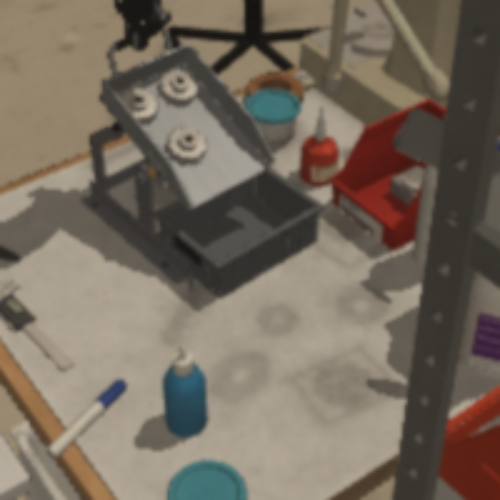

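Side view: the tray is tipped to about 0.4 rad with all three gears still in place, and the tote is under the lip. I'll keep tipping slowly.

```bash
python3 -m creep '{"translation":[[0.01,-0.16,0.16],[0.02,-0.31,0.33],[0.03,-0.47,0.49],[0.05,-0.62,0.66],[0.06,-0.78,0.82],[0.07,-0.94,0.98],[0.08,-1.09,1.15],[0.09,-1.25,1.31]],"delta_rot":[[0.4,0,0],[0.7,0,0],[1.1,0.1,0],[1.4,0.1,0],[1.8,0.1,0],[2.1,0.2,0],[2.5,0.2,0],[2.9,0.2,0]],"hand":[0,0,0,0,0,0,0,0]}'
python3 -m creep '{"translation":[[0.01,-0.17,0.15],[0.02,-0.34,0.3],[0.04,-0.51,0.44],[0.05,-0.69,0.59],[0.06,-0.86,0.74],[0.08,-1.03,0.89],[0.09,-1.2,1.03],[0.11,-1.38,1.18]],"delta_rot":[[0.4,0,0],[0.7,0,0],[1.1,0.1,0],[1.4,0.1,0],[1.8,0.1,0],[2.1,0.2,0],[2.5,0.2,0],[2.9,0.2,0]],"hand":[0,0,0,0,0,0,0,0]}'
python3 - <<'E'
from h import *
a,_=get_image("side"); b,_=get_image("top")
f=lambda i:cv2.resize(i,(400,400))
cv2.imwrite("pics/s5.png",np.hstack([f(a[130:290,190:350]),f(b[120:250,160:290])])[...,::-1])
E
```

```text
clock: 13.98
position: [569.5, 246.9, 249.4]
ee_rot: [0.991, 0.038, -0.003, -0.127]
contact_force: [2.2, 6.1, 0.4]
gripper_width: 11.7
grasp_force: 58.6
clock: 14.98
position: [570.5, 233.4, 261.5]
ee_rot: [0.988, 0.038, -0.004, -0.152]
contact_force: [0.2, 5.5, 1.5]
gripper_width: 11.9
grasp_force: 58.4
```

View pics/s5.png

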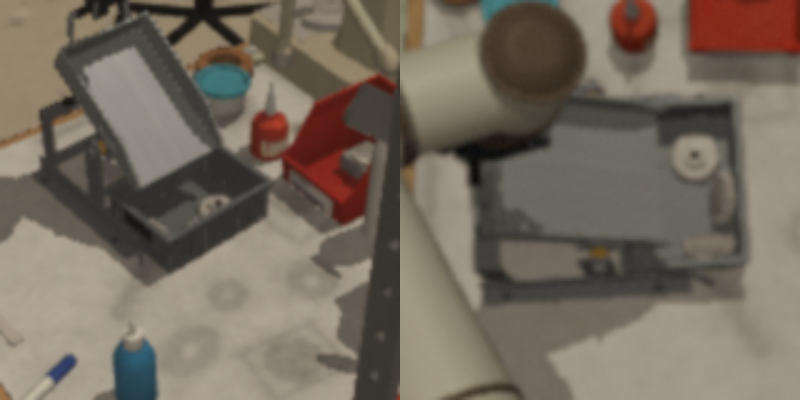

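All three gears are in the tote: one flat, two leaning on its walls. The tray is empty. Lowering it now.

```bash
python3 -m creep '{"translation":[[-0.06,0.69,-0.59],[-0.11,1.38,-1.18],[-0.16,2.01,-1.84],[-0.2,2.63,-2.49],[-0.25,3.19,-3.21],[-0.29,3.74,-3.93],[-0.29,3.74,-3.93]],"delta_rot":[[-1.4,-0.1,0],[-2.9,-0.2,0],[-4.3,-0.3,0],[-5.7,-0.4,0],[-7.2,-0.5,0],[-8.6,-0.6,0],[-8.6,-0.6,0]],"hand":[0,0,0,0,0,0,0]}'
python3 -m creep '{"translation":[[-0.03,0.5,-0.76],[-0.07,0.96,-1.54],[-0.1,1.38,-2.35],[-0.13,1.77,-3.18],[-0.16,2.11,-4.03],[-0.18,2.41,-4.8],[-0.18,2.41,-4.9],[-0.18,2.41,-4.9]],"delta_rot":[[-1.4,-0.1,0],[-2.9,-0.2,0],[-4.3,-0.3,0],[-5.7,-0.4,0],[-7.2,-0.5,0],[-8.6,-0.7,0],[-8.6,-0.7,0],[-8.6,-0.7,0]],"hand":[0,0,0,0,0,0,0,0]}'
```

```text
clock: 15.95
position: [567.6, 270.8, 220.4]
ee_rot: [0.996, 0.039, -0.002, -0.076]
contact_force: [1.9, 6.0, 1.7]
gripper_width: 12.0
grasp_force: 60.0
clock: 16.95
position: [566.0, 292.9, 174.1]
ee_rot: [0.999, 0.039, 0.002, 0.001]
contact_force: [-0.5, 2.0, 8.6]
gripper_width: 11.8
grasp_force: 62.0
```

```bash
python3 -m creep '{"translation":[[0,0,0],[0,0,0],[0,0,0],[0,0,0],[0,0,3],[0,0,8],[0,0,13],[-4,0,14]],"delta_rot":[[0,0,0],[0,0,0],[0,0,0],[0,0,0],[0,0,0],[0,0,0],[0,0,0],[0,0,0]],"hand":[2,4,5.5,5.5,5.5,5.5,5.5,5.5]}'
python3 -m creep '{"translation":[[-14,0,0],[-14,0,0],[-14,0,0],[-14,0,0]],"delta_rot":[[0,0,0],[0,0,0],[0,0,0],[0,0,0]],"hand":[5.5,5.5,5.5,5.5]}'
python3 - <<'E'
from h import *
im,d,p=cloud("top"); s0=np.array([575.3,159.9]); th=np.radians(4.35)
Rm=np.array([[np.cos(th),-np.sin(th)],[np.sin(th),np.cos(th)]]); s=(p[...,:2]-s0)@Rm; z=p[...,2]
m=(abs(z-70)<7)&(abs(s[...,0])<125)&(s[...,1]<-122)&(s[...,1]>-240)
print(m.sum(),cv2.minAreaRect(s[m].astype(np.float32)))
r=(abs(s[...,0])<55)&(s[...,1]<80)&(s[...,1]>-110)&(z>90)&(z<170); print("floor slope",np.polyfit(s[...,1][r],z[r],1))
r=(abs(s[...,0])<85)&(s[...,1]<-122)&(s[...,1]>-195); print("max z in tote",np.percentile(z[r],[50,90,99,100]))
b,_=get_image("side"); f=lambda i:cv2.resize(i,(400,400))
cv2.imwrite("pics/s6.png",np.hstack([f(b[130:290,190:350]),f(im[120:250,160:290])])[...,::-1]); print(read_state()["contact_force"])
E
```

```text
clock: 17.95
position: [527.5, 293.4, 315.3]
ee_rot: [0.999, 0.037, 0.003, -0.002]
contact_force: [0.0, -0.1, 0.2]
gripper_width: 54.8
grasp_force: 0.0
clock: 18.45
position: [384.8, 292.9, 312.6]
ee_rot: [0.999, 0.039, 0.001, -0.001]
contact_force: [0.1, -0.5, 0.7]
gripper_width: 55.1
grasp_force: 0.0
277 ((-0.2169647216796875, -165.72479248046875), (200.60516357421875, 85.77440643310547), 0.013158523477613926)
floor slope [2.08247784e-03 1.29890272e+02]
max z in tote [ 9.07732283 48.35876526 61.85752508 65.09725726]
[ 0.67899272 -0.30220305  0.17489308]
```

View pics/s6.png

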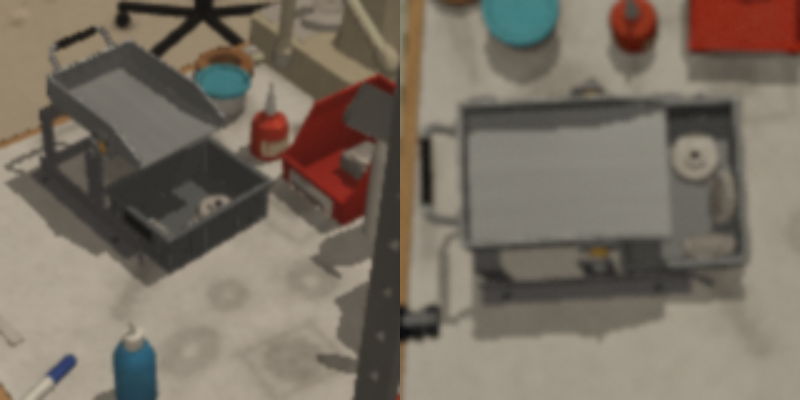

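Tray is level and empty, the tote is home at y about −133.6 mm, and the gears lie below its rim.

```bash
python3 -c "from bench import job_done; print(job_done())"
```

```text
the job is handed in; nothing more can be done
None
```

The job is handed in, verdict not shown: the tote is docked at its stop with all three gears inside, the tray is back level on its rest, and the arm is clear of everything.

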